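# Hang the lantern on its charging stand and hold the battery-test slide at the mark

## Robot

A 6-joint arm with a two-finger parallel gripper is mounted at the origin on the work surface. World frame = base frame: x ahead of the robot, y to its left, z up, the work surface at z = 0. Lengths are in m, angles in rad, forces in N, time in s.
With the tool pointing down it reaches from about 0.375 to 0.9 m from the base axis. Payload 3.1 kg.
Tool frame: the origin (TCP) lies between the finger pads; the fingertips stand 17 mm ahead of it and the grasp point (between the pads) lies 2 mm behind it; z points along the fingers, y is the line along which they close (so a half turn about z gives the same grasp; the last joint's range is limited). The gripper opens to 85 mm and grips with 20 to 120 N. Pads are 22 mm wide; open, the fingers measure 114 mm over their backs; the gripper's body (76 mm by 85 mm) begins 54 mm behind the grasp point. The pads swing forward as they close: fully open they stand 13 mm farther back than shut.
Start: joints at [0.928, 0.527, 1.433, -0, 1.181, -0.178], TCP at [0.28, 0.559, 0.248] pointing down, gripper open.
Joint ranges: [-3.08, 3.08], [-0.75, 2.2], [0.22, 2.44], [-1.43, 4.57], [0, 2.65], [-2.85, 2.85]. Speed limits (rad/s): [2.79, 2.79, 3.14, 3.14, 3.14, 3.14].

## Interface

Orientations are given as a unit quaternion [x, y, z, w].
In Python, from station import sense, vision, order gives the robot as it stands.
- The arm moves only by the shell command python3 -m crank 'ROWS' [OPENING] [FORCE]. ROWS is JSON, a list of rows, each an object with "dp": the shift along the world's x, y, z in units of 30 mm (1.0 is 30 mm), a list of three; "angular": the turn, a rotation vector about the world's x, y, z in degrees, a list of three. In form: [{"dp": [dx, dy, dz], "angular": [ax, ay, az]}, ...]. A call has 1 to 20 rows; each row shifts and turns the commanded pose from where the row before left it; what a row does not reach is not made up. A row lasts 1/10 s, in which the tool goes at most 50 mm and 8.59 degrees, less where a joint would pass 70% of its speed; a pose out of reach is approached as far as the arm can. A call is refused whole if a number of a shift passes 1 or a number of a turn 8.59, either way. A call with a gripper value outside its range is refused whole. OPENING is the closure, from 0 (fully open) to 1 (shut), set as the call begins (- or left out, the last holds). The fingers move at their own pace and stop on an object; FORCE is the grip in N (left out, the last holds). Time passes only in rows, so rows that do not move let the fingers close. It gives the time, the measured TCP pose, the force, the opening and the grip force at its end, in the units of the state.
- sense(): the state, without advancing time (a new reading comes with each control period).
- vision.snapshot(name): name is "scene" or "side" or "wrist"; returns a dict with "image" (400x640x3 uint8, blue, green, red), "range_z" (400x640 float32, m along the optical axis (not along the pixel's ray), 0 where there is no reading), "mtx" (3x3 intrinsics, pixels), "pose" (4x4, takes a point from camera to world coordinates); the wrist camera has in their place "mount" (4x4, takes a point from camera to tool coordinates, whose origin is the TCP and whose axes are the flange's). Camera axes: x right, y down, z forward; pixel columns grow to the right and rows downward; lengths in m; the calibration is good to about 2 mm. A picture is of the moment at which its call begins: read the wrist's pose just before it.
- order.sign_off(): hands the job in; it is judged then, once.
The state is a dict: "t": time; "q": joint angles; "qd": joint speeds; "tau": joint torques, N m; "tcp_pos": TCP position; "tool_rot": TCP orientation; "force": force on the tool from outside, world axes, zero at the start; "ft_torque": the same for the moment, N m; "finger_gap": opening from 0.0 (shut) to 1.0 (fully open); "gripper_force": force on a finger pad.
Only numpy, scipy, OpenCV 4.12 (cv2) and the standard library are available. Lean on these libraries where they do the work, as an engineer would, in place of code of your own. Each camera call takes 0.05 s, during which the arm holds its last target. There are 200 camera calls.

## Task

Hang the rechargeable lantern by its carrying handle on the hook of the charging stand and let go of it. Then pull the stand's spring-return test slide out by its orange handle until the white pointer stands within the width of the red clip, and finish while still holding it there, so that the battery gauge can be read. Leave the red clip and everything else on the table where it is.

Things in the scene. Friction and masses are not known exactly. Their poses are not given: they have to be found in the camera images.
- lantern: Blue rechargeable lantern, loose, 0.27 to 0.44 kg: round body 90 mm wide, 110 mm tall, rigid black handle over it, an arch in its y-z plane: 14 mm square uprights at y = +-43 mm, level top bar 14 mm thick (x), 100 mm long (y), 36 mm high. Window under the bar: 72 mm wide (y), 50 mm high, open along x. Origin: centre of the base, z up. May hang either way round.
- handle_under (a point): Centre of the underside of the lantern's handle bar, 160 mm above the lantern's base; axes as the lantern's. The hook must pass under the bar here while the bar is held, so grip only the bar's upper part.
- handle_top (a point): Centre of the top face of the lantern's handle bar, 196 mm above its base; axes as the lantern's.
- station: Charging stand, fixed: dark steel plate, x -100 to 100, y -150 to 120 mm, 8 mm thick, with a steel hook and a grey charger box. Origin at table level, z up. Box: x -70 to 30, y -120 to 20 mm, top 63 mm above the table. Hook post (radius 8 mm) at x 70, y 80 mm, 196 mm tall; the hook runs from its top towards -x. Nothing on the stand is above 203 mm.
- hook_seat (a point): Where a handle hangs: upper side of the hook's level round bar (radius 5 mm), at stand x -30, y 80, z 195 mm; 100 mm in front of the post. The bar runs along x and points to -x, ending 42 mm from here in a slightly upturned tip, 8 mm higher than the seat. Axes as the stand's. The lantern's handle bar must lie across the hook, along this frame's y.
- test_slide (a joint): Spring-return test slide of the charger box, in m: 0 is fully in, grows as the slide is pulled out along the stand's -y, stop at 0.075. The spring pulls it back in with 2 N at 0, rising by 1 N per 10 mm.
- slide_grip (a point): Centre of the top face of the slide's upright orange handle: a post 24 mm (stand x) by 16 mm (stand y) that reaches from 20 to 95 mm above the table, its box-facing side 37 mm out from the box's side when fully in. It is joined to the box by a 10 mm rod 36 mm above the table. Moves with the slide.
- pointer (a point): End of the white pointer on top of the charger box that moves with the slide, 145 mm from the handle on the box side, 74 mm above the table; axes as the stand's. At test_slide = mark_clip it stands over the middle of the red clip.
- mark_clip (a joint): Place of the red clip on the scale, in m, measured like test_slide: the test_slide value at which the pointer is at the clip's middle. It differs from run to run (0.028 to 0.055) and must not be moved.
- mark (a point): Middle of the top of the red clip, which rides on the -x edge of the charger box's top; 10 mm wide along the stand's y, top 73 mm above the table; axes as the stand's.
- aerosol: Bystander, to be left alone: closed aerosol insect-spray can, silver-grey with a green label, 52 mm diameter, 200 mm tall, upright. Origin at the centre of its underside.
- torch: Bystander, to be left alone: yellow plastic torch lying along its x axis, 165 mm long, 48 mm thick at the head. Origin at the centre of its underside.
- tumbler: Bystander, to be left alone: small clear glass tumbler turned upside down, 68 mm diameter at the table, 95 mm tall. Origin at the centre of its underside.
- coil_stand: Bystander, to be left alone: steel mosquito coil stand, a 112 mm dish with a dark green coil on a pin, 38 mm tall. Origin at the centre of its underside.
- mug: Bystander, to be left alone: blue mug, 76 mm diameter, 80 mm tall, handle towards its +y. Origin at the centre of its underside.
- matchbox: Bystander, to be left alone: matchbox lying flat, 55 x 36 x 15 mm. Origin at the centre of its underside.
Not all that is in view belongs to the job. Several things look just like the lantern: the one meant starts nearest to the robot's base.

How it is judged:
By the outcome, as a careful person would: the job done as asked, in the order asked, and still so for the second after the job is handed in, while the arm keeps its last pose, push and grip.
It also fails if it takes over 58 s, if anything falls off the work surface, if the arm or the gripper's body presses on something with over 40 N, if the wrist force passes 120 N, or if a joint passes its speed limit or range.

## Working session

There is one attempt and no reset: what is moved stays moved. The work goes in short steps, Python scripts to look and compute and a shell command to move; the robot and the scene stay as the last step left them, time stands still between calls to the robot, and variables do not carry over. Pictures are saved under pics/ and viewed, at most 10 in all, crops included, and the job is handed in when it is done.

```bash
mkdir -p pics; cat > h.py <<'E'
import numpy as np,cv2
from station import sense,vision,order
from scipy.spatial.transform import Rotation as R
def snap(n,f):
    s=sense(); d=vision.snapshot(n); cv2.imwrite('pics/'+f+'.png',d['image'])
    P=d.get('pose')
    if P is None:
        T=np.eye(4);T[:3,:3]=R.from_quat(s['tool_rot']).as_matrix();T[:3,3]=s['tcp_pos'];P=T@d['mount']
    np.savez('pics/'+f+'.npz',P=P,K=d['mtx'],z=d['range_z'],im=d['image']); return s
def load(f): return np.load('pics/'+f+'.npz')
def cloud(f):
    d=load(f);z=d['z'];v,u=np.mgrid[:400,:640];K=d['K']
    p=np.stack([(u-K[0,2])/K[0,0]*z,(v-K[1,2])/K[1,1]*z,z],-1)
    w=p@d['P'][:3,:3].T+d['P'][:3,3]; w[z==0]=np.nan; return w,d['im']
def at(f,u,v,r=1):
    return np.nanmedian(cloud(f)[0][v-r:v+r+1,u-r:u+r+1].reshape(-1,3),0).round(4)
E
python3 -c "
from h import *
print(snap('scene','a'));snap('side','b')"
```

```text
{'t': 0.0, 'q': array([ 9.28491593e-01,  5.28480798e-01,  1.43390582e+00,  3.55365591e-05,
        1.18142408e+00, -1.78505116e-01]), 'qd': array([ 0.00107687, -0.00207625,  0.00065785,  0.00177573,  0.00025215,
       -0.00069908]), 'tau': array([ 2.38926259e-04, -4.42353487e+01, -1.78024954e+01, -2.52963573e-04,
        8.42861307e-03,  3.36767307e-06]), 'tcp_pos': array([0.27914343, 0.55843145, 0.24732349]), 'tool_rot': array([ 2.29833332e-01,  9.73229371e-01, -1.01037186e-03, -4.57544411e-04]), 'force': array([ 0.59909968, -0.55400257, -0.29583568]), 'ft_torque': array([ 0.00079832, -0.01327889,  0.05009881]), 'gripper_force': 0.0, 'finger_gap': 1.00252283579175}
```

View pics/a.png

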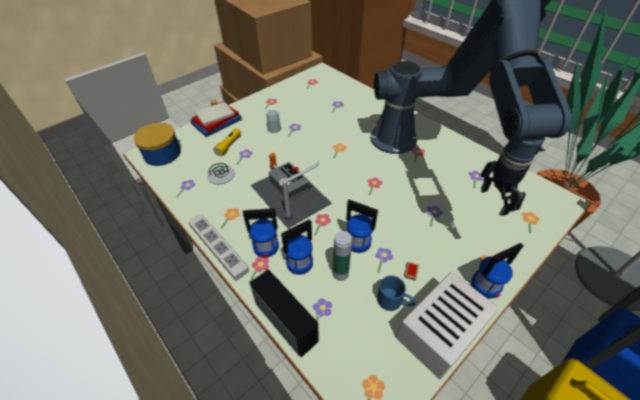

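View pics/b.png

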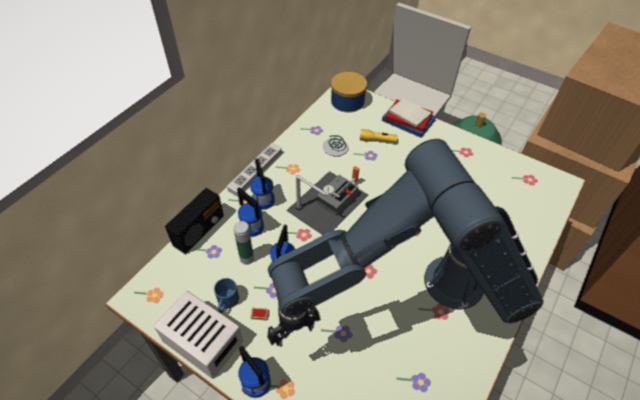

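The scene view shows four lanterns at about (264,235), (299,252), (360,230) and (492,275). The stand is at (290,190) with its orange handle at (273,160). Next I'll make a top-down map from the depth.

```bash
python3 - <<'E'
from h import *
top=np.zeros((600,800,3),np.uint8);zb=np.full((600,800),-1.)
for f in 'ab':
    w,im=cloud(f);p=w.reshape(-1,3);c=im.reshape(-1,3)
    ok=np.isfinite(p[:,0])&(p[:,2]>-.02)&(p[:,2]<.23)
    p=p[ok];c=c[ok]
    # x 0..1 -> row down ; y .8..-.6 -> col
    r=((1.0-p[:,0])*600).astype(int);q=((0.8-p[:,1])*570).astype(int)
    for i in np.argsort(p[:,2]):
        a,b=r[i],q[i]
        if 0<=a<599 and 0<=b<799 and p[i,2]>=zb[a,b]: top[a:a+2,b:b+2]=c[i];zb[a:a+2,b:b+2]=p[i,2]
    for (u,v) in ({'a':[(264,235),(299,252),(360,230),(492,275)],'b':[(262,190),(250,218),(255,375)]}[f]): print(f,u,v,at(f,u,v))
    # handle clusters
    m=(w[...,2]>.165)&(w[...,2]<.2)&(im.max(-1)<60)
    n,l,st,ce=cv2.connectedComponentsWithStats(m.astype(np.uint8))
    for k in range(1,n):
        if st[k,4]>25:
            P=w[l==k];print(f,ce[k].round(),st[k,4],P.mean(0).round(3),P.min(0).round(3),P.max(0).round(3))
cv2.imwrite('pics/top.png',top)
E
```

```text
a 264 235 [0.7892 0.1168 0.111 ]
a 299 252 [0.7475 0.2409 0.1099]
a 360 230 [0.5501 0.3076 0.1101]
a 492 275 [0.3899 0.6716 0.1102]
a [619.  73.] 40 [-0.914  0.516  0.178] [-0.926  0.505  0.165] [-0.898  0.529  0.194]
a [584.  88.] 53 [-0.659  0.463  0.185] [-0.674  0.44   0.166] [-0.648  0.48   0.2  ]
a [391. 110.] 88 [0.06  0.006 0.182] [ 0.052 -0.03   0.166] [0.068 0.036 0.2  ]
a [406. 111.] 94 [0.021 0.054 0.182] [-0.03   0.039  0.165] [0.049 0.064 0.199]
a [612. 110.] 55 [-0.58   0.603  0.182] [-0.598  0.59   0.166] [-0.566  0.616  0.199]
a [362. 209.] 250 [0.533 0.292 0.185] [0.512 0.248 0.166] [0.553 0.335 0.2  ]
a [260. 214.] 267 [0.777 0.093 0.185] [0.733 0.062 0.165] [0.816 0.123 0.199]
a [296. 231.] 255 [0.736 0.219 0.185] [0.689 0.207 0.165] [0.782 0.229 0.199]
a [505. 254.] 234 [0.365 0.668 0.187] [0.313 0.647 0.166] [0.405 0.686 0.199]
b 262 190 [0.7479 0.1185 0.1147]
b 250 218 [0.7045 0.2402 0.1085]
b 255 375 [0.3379 0.6742 0.11  ]
b [260. 172.] 89 [0.761 0.098 0.189] [0.727 0.061 0.166] [0.805 0.123 0.2  ]
b [248. 198.] 146 [0.722 0.219 0.186] [0.676 0.202 0.166] [0.775 0.231 0.2  ]
b [282. 239.] 115 [0.519 0.294 0.19 ] [0.502 0.246 0.166] [0.541 0.335 0.199]
b [457. 265.] 168 [0.007 0.055 0.18 ] [-0.041  0.026  0.165] [0.053 0.066 0.2  ]
b [251. 362.] 207 [0.345 0.671 0.192] [0.301 0.65  0.166] [0.397 0.687 0.2  ]
```

View pics/top.png

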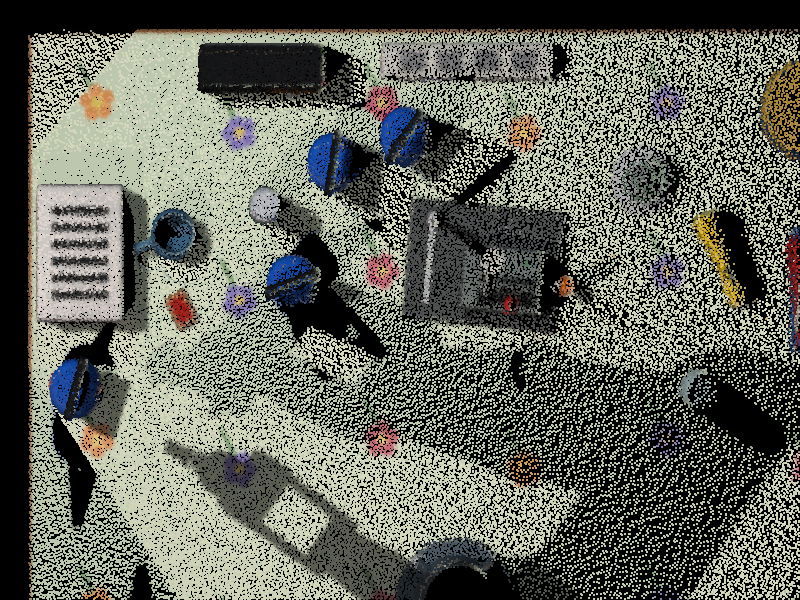

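The nearest lantern is the one at about (0.526, 0.293). The stand is yawed only a few degrees. Now I'll fit the stand and the handle bar.

```bash
cat >> h.py <<'E'
def pca(P):
    c=P[:,:2].mean(0);u,s,vt=np.linalg.svd(P[:,:2]-c);return c,np.degrees(np.arctan2(vt[0,1],vt[0,0])),s/np.sqrt(len(P))
def fits(f):
    w,im=cloud(f);b,g,r=[im[...,i].astype(int) for i in range(3)];x,y,z=[w[...,i] for i in range(3)]
    loc=(x>.4)&(x<.75)&(y>-.3)&(y<.12)
    def rep(n,m):
        P=w[m]
        if len(P)<5: print(f,n,'few');return
        c,a,s=pca(P);print(f,n,len(P),'c',P.mean(0).round(4),'mid',((P.min(0)+P.max(0))/2).round(4),'ang',a.round(2),'sd',s.round(4))
    rep('hook',loc&(z>.183)&(z<.2)&(y>0)&(x<.63))
    rep('orange',loc&(z>.088)&(z<.1)&(r>150)&(g<140)&(b<90))
    rep('clip',loc&(z>.066)&(z<.08)&(r>120)&(g<80)&(b<80))
    rep('pointer',loc&(z>.066)&(z<.08)&(b>130)&(g>130)&(r>130))
    rep('boxtop',loc&(z>.055)&(z<.068)&(y<0.06))
    rep('plate',loc&(z>.004)&(z<.013)&(r<90)&(g<90))
    L=(np.hypot(x-.526,y-.293)<.08)
    rep('bartop',L&(z>.1915)&(z<.2)&(im.max(-1)<90))
E
python3 -c "
from h import *
fits('a');fits('b')"
```

```text
a hook 111 c [0.5673 0.0479 0.1938] mid [0.5656 0.046  0.1925] ang -5.79 sd [0.0372 0.003 ]
a orange 14 c [ 0.5263 -0.1925  0.0941] mid [ 0.5267 -0.193   0.0946] ang -24.07 sd [0.0059 0.0046]
a clip 18 c [ 0.5116 -0.1391  0.0718] mid [ 0.5103 -0.1375  0.0728] ang 107.63 sd [0.0514 0.004 ]
a pointer 9 c [ 0.5724 -0.0706  0.0678] mid [ 0.5702 -0.0676  0.0689] ang -6.18 sd [0.0107 0.0075]
a boxtop 598 c [ 0.5413 -0.0799  0.0633] mid [ 0.566  -0.0767  0.0615] ang 82.09 sd [0.0496 0.0301]
a plate 1461 c [ 0.5834 -0.0103  0.0087] mid [ 0.5694 -0.0461  0.0085] ang 114.8 sd [0.0791 0.046 ]
a bartop 109 c [0.5309 0.291  0.1957] mid [0.5309 0.2895 0.1958] ang 110.48 sd [0.0278 0.0035]
b hook 90 c [0.5662 0.0479 0.1931] mid [0.563  0.0457 0.1918] ang 174.42 sd [0.0382 0.0032]
b orange 11 c [ 0.5205 -0.1934  0.0938] mid [ 0.5204 -0.193   0.0946] ang 156.67 sd [0.0065 0.0038]
b clip 20 c [ 0.4989 -0.1186  0.0736] mid [ 0.5014 -0.1377  0.0742] ang -72.67 sd [0.0467 0.0051]
b pointer 33 c [ 0.5555 -0.0655  0.0691] mid [ 0.5445 -0.1236  0.0711] ang 73.06 sd [0.0274 0.0146]
b boxtop 630 c [ 0.5302 -0.0774  0.0623] mid [ 0.5572 -0.0725  0.0615] ang 79.55 sd [0.0471 0.0306]
b plate 1088 c [ 0.5567 -0.0024  0.0083] mid [ 0.5946 -0.0334  0.0085] ang 62.4 sd [0.0717 0.0637]
b bartop 75 c [0.5227 0.2883 0.1957] mid [0.5244 0.2882 0.1958] ang 110.3 sd [0.0276 0.0037]
```

```bash
python3 -m crank '[{"dp":[0.6,-0.7,0.5],"angular":[0,0,-4.3]},{"dp":[0.6,-0.7,0.5],"angular":[0,0,-4.3]},{"dp":[0.6,-0.7,0.5],"angular":[0,0,-4.3]},{"dp":[0.6,-0.7,0.5],"angular":[0,0,-4.3]},{"dp":[0.6,-0.7,0.5],"angular":[0,0,-4.3]},{"dp":[0.6,-0.7,0.5],"angular":[0,0,-4.3]},{"dp":[0.6,-0.7,0.5],"angular":[0,0,-4.3]},{"dp":[0.6,-0.7,0.5],"angular":[0,0,-4.3]},{"dp":[0.6,-0.7,0.5],"angular":[0,0,-4.3]},{"dp":[0.6,-0.7,0.5],"angular":[0,0,-4.3]},{"dp":[0.6,-0.7,0],"angular":[0,0,0]},{"dp":[0.6,-0.7,0],"angular":[0,0,0]},{"dp":[0,0,0],"angular":[0,0,0]},{"dp":[0,0,0],"angular":[0,0,0]}]' 0 40
python3 -c "
from h import *
s=snap('wrist','c');print(s['tcp_pos'],s['tool_rot'],s['force']);fits('c')"
```

```text
t: 1.5
tcp_pos: [0.4954, 0.3066, 0.3977]
tool_rot: [0.571, 0.821, -0.0, -0.001]
force: [-0.8, 0.3, -0.1]
finger_gap: 1.002
gripper_force: 0.0
[0.49537532 0.30663015 0.39769249] [ 5.71075247e-01  8.20897250e-01 -4.68896155e-04 -7.40204447e-04] [-0.83356202  0.32624927 -0.09242616]
c hook 277 c [0.5296 0.052  0.1938] mid [0.5389 0.052  0.1933] ang -4.1 sd [0.0176 0.0019]
c orange few
c clip 55 c [ 0.4943 -0.0918  0.0737] mid [ 0.4936 -0.0921  0.0732] ang -5.45 sd [0.0068 0.003 ]
c pointer 133 c [ 0.5574 -0.0561  0.0695] mid [ 0.5496 -0.0581  0.0727] ang -7.87 sd [0.0206 0.0054]
c boxtop 2233 c [ 0.5305 -0.0573  0.064 ] mid [ 0.5629 -0.0509  0.0615] ang -123.57 sd [0.0458 0.0251]
c plate 6468 c [0.5589 0.0013 0.0093] mid [ 0.5977 -0.0274  0.0086] ang 41.5 sd [0.0682 0.0608]
c bartop 1031 c [0.5274 0.2884 0.1968] mid [0.5281 0.2859 0.1954] ang -69.56 sd [0.028  0.0039]
```

View pics/c.png

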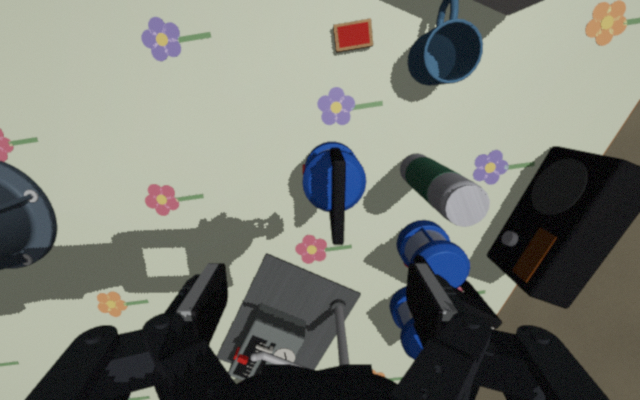

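The wrist view shows the target lantern's bar at (338,195), in line with the fingers' closing normal. The hook bar is at (340,335), with its post end at (337,300). I'll get the hook's extents, then grasp.

```bash
python3 - <<'E'
from h import *
for f in 'abc':
    w,im=cloud(f);x,y,z=[w[...,i] for i in range(3)]
    m=(x>.42)&(x<.7)&(abs(y-.05)<.03)&(z>.175)&(z<.22)
    P=w[m];o=np.argsort(P[:,0]);print(f,len(P));print(P[o][:4].round(3),P[o][-3:].round(3))
    # plate edges: fit min-area rect
    b=im.max(-1); q=w[(x>.38)&(x<.75)&(y>-.3)&(y<.15)&(z>.005)&(z<.012)&(b<120)][:,:2]
    print(cv2.minAreaRect((q*1000).astype(np.float32)))
E
python3 -m crank '[{"dp":[0.7,-0.4,-0.9],"angular":[0,0,0]},{"dp":[0.4,-0.2,-0.9],"angular":[0,0,0]},{"dp":[0,0,-0.9],"angular":[0,0,0]},{"dp":[0,0,-0.9],"angular":[0,0,0]},{"dp":[0,0,-0.9],"angular":[0,0,0]},{"dp":[0,0,-0.9],"angular":[0,0,0]},{"dp":[0,0,0],"angular":[0,0,0]},{"dp":[0,0,0],"angular":[0,0,0]}]' 0 40
```

```text
a 146
[[0.501 0.049 0.199]
 [0.502 0.056 0.204]
 [0.502 0.056 0.199]
 [0.505 0.053 0.19 ]] [[0.647 0.039 0.184]
 [0.647 0.04  0.19 ]
 [0.648 0.039 0.18 ]]
((575.7081909179688, -1.8509063720703125), (336.05859375, 245.6167449951172), 71.4814453125)
b 113
[[0.496 0.051 0.195]
 [0.496 0.051 0.201]
 [0.497 0.055 0.199]
 [0.499 0.06  0.203]] [[0.637 0.04  0.196]
 [0.637 0.046 0.191]
 [0.638 0.044 0.193]]
((600.3828125, -34.59144592285156), (384.27398681640625, 285.7442626953125), 84.06055450439453)
c 324
[[0.498 0.053 0.2  ]
 [0.498 0.052 0.201]
 [0.498 0.056 0.201]
 [0.499 0.052 0.202]] [[0.575 0.049 0.189]
 [0.579 0.048 0.189]
 [0.58  0.048 0.189]]
((567.6744995117188, -28.934600830078125), (360.2873840332031, 287.7342834472656), 0.8874616622924805)
t: 2.35
tcp_pos: [0.528, 0.2899, 0.2364]
tool_rot: [0.57, 0.822, -0.0, -0.0]
force: [0.3, 0.5, -0.3]
finger_gap: 1.002
gripper_force: 0.0
```

```bash
python3 -m crank '[{"dp":[0,-0.05,-0.8],"angular":[0,0,0]},{"dp":[0,0,-0.8],"angular":[0,0,0]},{"dp":[0,0,0],"angular":[0,0,0]},{"dp":[0,0,0],"angular":[0,0,0]}]' 0 40
python3 -m crank '[{"dp":[0,0,0],"angular":[0,0,0]},{"dp":[0,0,0],"angular":[0,0,0]},{"dp":[0,0,0],"angular":[0,0,0]},{"dp":[0,0,0],"angular":[0,0,0]},{"dp":[0,0,0],"angular":[0,0,0]},{"dp":[0,0,0],"angular":[0,0,0]},{"dp":[0,0,0],"angular":[0,0,0]},{"dp":[0,0,0],"angular":[0,0,0]}]' 1 50
python3 -m crank '[{"dp":[0,0,0.4],"angular":[0,0,0]},{"dp":[0,0,0.8],"angular":[0,0,0]},{"dp":[0,0,0.8],"angular":[0,0,0]},{"dp":[0,0,0],"angular":[0,0,0]},{"dp":[0,0,0],"angular":[0,0,0]}]' 1 50
```

```text
t: 2.75
tcp_pos: [0.5293, 0.2881, 0.1899]
tool_rot: [0.57, 0.821, 0.001, 0.001]
force: [-0.2, 1.4, -0.8]
finger_gap: 1.001
gripper_force: 0.0
t: 3.55
tcp_pos: [0.5285, 0.2875, 0.1887]
tool_rot: [0.571, 0.821, 0.0, -0.0]
force: [-1.9, -0.6, 4.8]
finger_gap: 0.152
gripper_force: 50.1
t: 4.05
tcp_pos: [0.5283, 0.2873, 0.2479]
tool_rot: [0.571, 0.821, -0.0, -0.0]
force: [0.6, -0.2, -5.0]
finger_gap: 0.151
gripper_force: 49.1
```

```bash
python3 -m crank '[{"dp":[-0.3,-0.3,0],"angular":[0,0,-1.5]},{"dp":[-0.5,-0.5,0],"angular":[0,0,-2.5]},{"dp":[-0.5,-0.7,0],"angular":[0,0,-2.5]},{"dp":[-0.5,-0.7,0],"angular":[0,0,-2.5]},{"dp":[-0.5,-0.7,0],"angular":[0,0,-2.5]},{"dp":[-0.5,-0.7,0],"angular":[0,0,-2.5]},{"dp":[-0.3,-0.7,0],"angular":[0,0,-2.5]},{"dp":[-0.17,-0.7,0],"angular":[0,0,-2.5]},{"dp":[0,-0.7,0],"angular":[0,0,-2.5]},{"dp":[0,-0.7,0],"angular":[0,0,-2.5]},{"dp":[0,-0.7,0],"angular":[0,0,-1.5]},{"dp":[0,-0.48,0],"angular":[0,0,0]},{"dp":[0,0,0],"angular":[0,0,0]},{"dp":[0,0,0],"angular":[0,0,0]},{"dp":[0,0,0],"angular":[0,0,0]}]'
python3 -c "
from h import *
snap('scene','d');snap('side','d2');s=snap('wrist','d3')
a=cv2.imread('pics/d.png')[130:250,220:380];b=cv2.imread('pics/d2.png')[130:250,240:400]
cv2.imwrite('pics/e.png',np.vstack([cv2.resize(a,None,fx=2.4,fy=2.4,interpolation=2),cv2.resize(b,None,fx=2.4,fy=2.4,interpolation=2)]))
cv2.imwrite('pics/e.png',np.hstack([cv2.resize(x,None,fx=2.5,fy=2.5,interpolation=2) for x in (a,b)]))
w,im=cloud('d3');x,y,z=[w[...,i] for i in range(3)]
m=(abs(x-.43)<.06)&(abs(y-.06)<.08)&(z>.245)&(z<.27)&(im.max(-1)<90)
print(m.sum(),pca(w[m]) if m.sum()>5 else '',at('d3',320,200))"
```

```text
t: 5.55
tcp_pos: [0.4299, 0.0608, 0.2477]
tool_rot: [0.738, 0.675, -0.0, -0.001]
force: [-0.1, -0.7, -4.0]
finger_gap: 0.153
gripper_force: 49.1
7149 (array([0.43178011, 0.06844972]), np.float64(-94.83862480392419), array([0.02413727, 0.00674277])) [0.4362 0.1028 0.2568]
```

View pics/e.png

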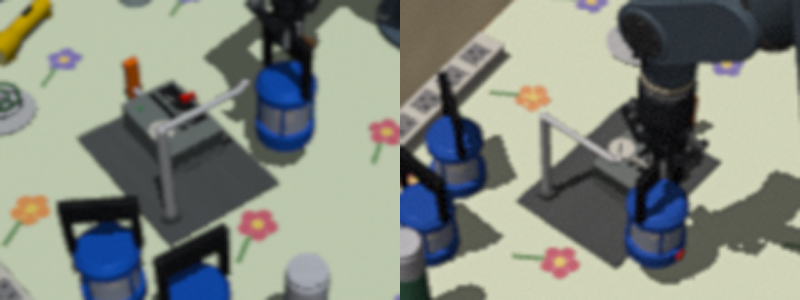

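```bash
python3 -m crank '[{"dp":[0.4,-0.035,0],"angular":[0,0,0]},{"dp":[0.45,-0.04,0],"angular":[0,0,0]},{"dp":[0.45,-0.04,0],"angular":[0,0,0]},{"dp":[0.45,-0.04,0],"angular":[0,0,0]},{"dp":[0.5,-0.04,0],"angular":[0,0,0]},{"dp":[0.5,-0.04,0],"angular":[0,0,0]},{"dp":[0.5,-0.04,0],"angular":[0,0,0]},{"dp":[0.4,-0.035,0],"angular":[0,0,0]},{"dp":[0,0,0],"angular":[0,0,0]},{"dp":[0,0,0],"angular":[0,0,0]},{"dp":[0,0,0],"angular":[0,0,0]}]'
python3 -m crank '[{"dp":[0,0,-0.2],"angular":[0,0,0]},{"dp":[0,0,-0.2],"angular":[0,0,0]},{"dp":[0,0,-0.2],"angular":[0,0,0]},{"dp":[0,0,-0.1],"angular":[0,0,0]},{"dp":[0,0,0],"angular":[0,0,0]},{"dp":[0,0,0],"angular":[0,0,0]}]'
python3 -c "
from h import *
snap('scene','f');snap('side','f2')
a=cv2.imread('pics/f.png')[130:250,220:380];b=cv2.imread('pics/f2.png')[130:250,240:400]
cv2.imwrite('pics/g.png',np.hstack([cv2.resize(x,None,fx=2.5,fy=2.5,interpolation=2) for x in (a,b)]))"
```

```text
t: 6.8
tcp_pos: [0.5389, 0.0509, 0.248]
tool_rot: [0.738, 0.675, -0.001, -0.001]
force: [-0.5, -0.1, -3.8]
finger_gap: 0.154
gripper_force: 49.1
t: 7.4
tcp_pos: [0.54, 0.0508, 0.2272]
tool_rot: [0.738, 0.675, -0.0, -0.0]
force: [0.1, -0.1, -3.9]
finger_gap: 0.155
gripper_force: 49.1
```

View pics/g.png

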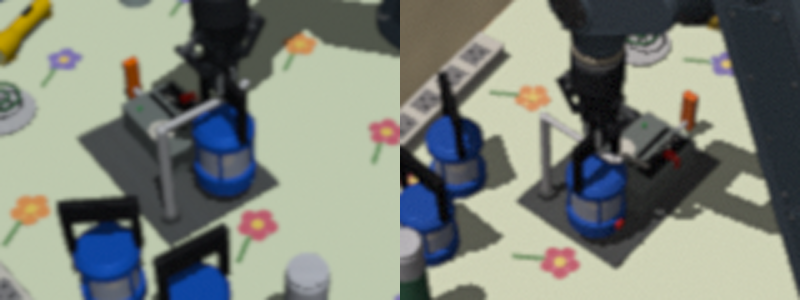

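```bash
python3 -m crank '[{"dp":[0,0,-0.05],"angular":[0,0,0]},{"dp":[0,0,-0.05],"angular":[0,0,0]},{"dp":[0,0,0],"angular":[0,0,0]},{"dp":[0,0,0],"angular":[0,0,0]}]'
python3 -m crank '[{"dp":[0,0,-0.04],"angular":[0,0,0]},{"dp":[0,0,0],"angular":[0,0,0]},{"dp":[0,0,0],"angular":[0,0,0]}]'
```

```text
t: 7.9
tcp_pos: [0.5399, 0.0508, 0.2243]
tool_rot: [0.738, 0.675, -0.0, -0.0]
force: [-0.0, 1.3, -5.4]
finger_gap: 0.153
gripper_force: 49.1
t: 8.2
tcp_pos: [0.5402, 0.0508, 0.2236]
tool_rot: [0.738, 0.675, 0.0, 0.0]
force: [0.1, -0.2, -0.7]
finger_gap: 0.147
gripper_force: 49.7
```

```bash
python3 -m crank '[{"dp":[0,0,0],"angular":[0,0,0]},{"dp":[0,0,0],"angular":[0,0,0]},{"dp":[0,0,0],"angular":[0,0,0]},{"dp":[0,0,0],"angular":[0,0,0]},{"dp":[0,0,0],"angular":[0,0,0]}]' 0.6 20
python3 -m crank '[{"dp":[0,0,0.2],"angular":[0,0,0]},{"dp":[0,0,0.4],"angular":[0,0,0]},{"dp":[0,0,0.6],"angular":[0,0,0]},{"dp":[0,0,0.9],"angular":[0,0,0]},{"dp":[0,0,0.9],"angular":[0,0,0]},{"dp":[0,0,0],"angular":[0,0,0]},{"dp":[0,0,0],"angular":[0,0,0]}]'
python3 -c "
from h import *
snap('scene','f');snap('side','f2');snap('wrist','f3');fits('f3');fits('f');fits('f2')
a=cv2.imread('pics/f.png')[130:250,220:380];b=cv2.imread('pics/f2.png')[130:250,240:400]
cv2.imwrite('pics/g2.png',np.hstack([cv2.resize(x,None,fx=2.5,fy=2.5,interpolation=2) for x in (a,b)]))"
```

```text
t: 8.7
tcp_pos: [0.54, 0.0508, 0.2232]
tool_rot: [0.738, 0.675, 0.0, 0.0]
force: [-0.2, -0.1, -0.5]
finger_gap: 0.399
gripper_force: 0.0
t: 9.4
tcp_pos: [0.5403, 0.0508, 0.3145]
tool_rot: [0.738, 0.675, 0.001, 0.001]
force: [0.4, 0.3, -0.7]
finger_gap: 0.402
gripper_force: 0.0
f3 hook 1589 c [0.5718 0.0474 0.1951] mid [0.5646 0.0664 0.1916] ang -7.79 sd [0.036  0.0088]
f3 orange 130 c [ 0.526  -0.1952  0.0961] mid [ 0.5259 -0.1955  0.0962] ang 1.02 sd [0.0061 0.0038]
f3 clip 18 c [ 0.5293 -0.1895  0.0735] mid [ 0.5276 -0.1893  0.0726] ang -7.95 sd [0.0039 0.0007]
f3 pointer 333 c [ 0.5658 -0.0637  0.0667] mid [ 0.5679 -0.0651  0.0672] ang -125.82 sd [0.0109 0.0085]
f3 boxtop 4764 c [ 0.5362 -0.0837  0.0645] mid [ 0.5624 -0.0732  0.0615] ang -108.34 sd [0.0457 0.0295]
f3 plate 6844 c [ 0.5927 -0.0075  0.0093] mid [ 0.603  -0.0282  0.0086] ang -60.26 sd [0.0702 0.0673]
f3 bartop few
f hook 114 c [0.5705 0.0517 0.1932] mid [0.568  0.0515 0.1916] ang -21.1 sd [0.0317 0.0224]
f orange 13 c [ 0.526  -0.1925  0.0938] mid [ 0.5263 -0.1928  0.0943] ang -4.65 sd [0.0065 0.0037]
f clip 10 c [ 0
[... 221 characters left out ...]
] mid [ 0.565  -0.0727  0.0618] ang 71.04 sd [0.0575 0.0261]
f plate 1111 c [ 0.6026 -0.0244  0.0087] mid [ 0.5386 -0.0656  0.0085] ang 98.33 sd [0.0842 0.0446]
f bartop few
f2 hook 101 c [0.5601 0.0512 0.193 ] mid [0.5619 0.0518 0.1917] ang 171.37 sd [0.0399 0.0219]
f2 orange 12 c [ 0.5212 -0.1929  0.0935] mid [ 0.5218 -0.1905  0.0938] ang 174.33 sd [0.0051 0.0046]
f2 clip few
f2 pointer 11 c [ 0.5485 -0.0853  0.0694] mid [ 0.5394 -0.123   0.0724] ang -108.28 sd [0.0462 0.0083]
f2 boxtop 568 c [ 0.5233 -0.0814  0.0624] mid [ 0.5552 -0.0706  0.0615] ang 94.51 sd [0.0524 0.0297]
f2 plate 703 c [ 0.533  -0.0102  0.0083] mid [ 0.5855 -0.0321  0.0085] ang -129.74 sd [0.0931 0.0619]
f2 bartop few
```

View pics/g2.png

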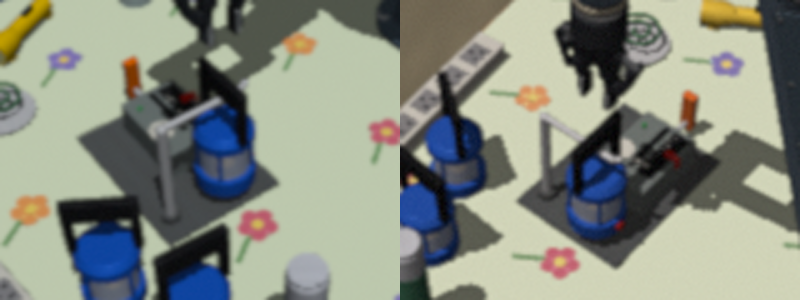

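The lantern hangs on the hook in both views, free of the gripper. Next I'll look at the wrist image for the clip and pointer.

```bash
python3 -c "
from h import *
w,im=cloud('f3');d=load('f3')
c=np.linalg.inv(d['P'])@np.array([.52,-.1,.07,1]);p=d['K']@c[:3];print(p[:2]/p[2])
u,v=(p[:2]/p[2]).astype(int);u0=max(0,min(u-100,440));v0=max(0,min(v-75,250));print(u0,v0)
cv2.imwrite('pics/h.png',cv2.resize(im[v0:v0+150,u0:u0+200],None,fx=4,fy=4,interpolation=2))"
```

```text
[311.9816728  278.51349791]
211 203
```

View pics/h.png

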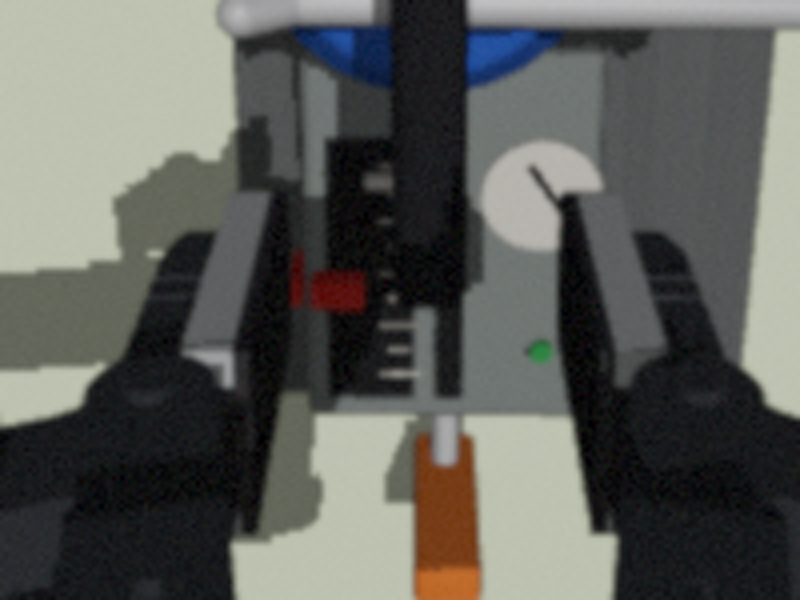

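The red clip is at about (296,276) in the wrist image. The white pointer end is at about (305,247).

```bash
cat >> h.py <<'E'
def ray(f,u,v,z):
    d=load(f);r=d['P'][:3,:3]@np.linalg.solve(d['K'],[u,v,1.]);o=d['P'][:3,3];return (o+r*(z-o[2])/r[2]).round(4)
E
python3 - <<'E'
from h import *
print(at('f3',296,276),ray('f3',296,276,.073));print(at('f3',305,247),ray('f3',305.3,247.5,.074))
w,im=cloud('f3');b,g,r=[im[...,i].astype(int) for i in range(3)]
m=(r>90)&(g<60)&(b<60)&(abs(w[...,0]-.49)<.03)&(abs(w[...,1]+.09)<.03);P=w[m];print(P.mean(0),P.min(0),P.max(0))
m=(r>120)&(g<140)&(b<90)&(abs(w[...,1]+.19)<.03)&(w[...,2]>.09);P=w[m];print(P.mean(0),P.min(0),P.max(0))
print(sense()['q'])
E
```

```text
[ 0.4995 -0.0916  0.0739] [ 0.4993 -0.0924  0.073 ]
[ 0.5159 -0.0486  0.0768] [ 0.516  -0.0509  0.074 ]
[ 0.49814625 -0.0920235   0.07448951] [ 0.49119686 -0.09476814  0.07314145] [ 0.50368931 -0.08989859  0.07563404]
[ 0.52623296 -0.1939392   0.09550087] [ 0.51515277 -0.20263018  0.09086892] [ 0.53678141 -0.18790016  0.09799443]
[-1.12433666e-01  3.43232226e-01  1.56084003e+00  5.72554714e-06
  1.23976537e+00 -2.38096966e-02]
```

```bash
python3 -m crank '[{"dp":[-0.05,-0.6,0],"angular":[0,0,0]},{"dp":[-0.05,-0.9,0],"angular":[0,0,0]},{"dp":[-0.05,-1,0],"angular":[0,0,0]},{"dp":[-0.05,-1,0],"angular":[0,0,0]},{"dp":[-0.05,-1,-0.2],"angular":[0,0,0]},{"dp":[-0.05,-1,-0.4],"angular":[0,0,0]},{"dp":[-0.05,-1,-0.6],"angular":[0,0,0]},{"dp":[-0.05,-1,-0.8],"angular":[0,0,0]},{"dp":[-0.07,-0.7,-0.8],"angular":[0,0,0]},{"dp":[0,0,-0.8],"angular":[0,0,0]},{"dp":[0,0,-0.8],"angular":[0,0,0]},{"dp":[0,0,-0.8],"angular":[0,0,0]},{"dp":[0,0,0],"angular":[0,0,0]},{"dp":[0,0,0],"angular":[0,0,0]}]' 0.2 60
python3 -c "
from h import *
snap('wrist','i')
w,im=cloud('i');b,g,r=[im[...,i].astype(int) for i in range(3)]
m=(r>120)&(g<140)&(b<90)&(abs(w[...,1]+.19)<.03)&(abs(w[...,0]-.52)<.03)&(w[...,2]>.08);P=w[m];print(len(P),P.mean(0),P.min(0),P.max(0))"
```

```text
t: 10.95
tcp_pos: [0.5254, -0.195, 0.1564]
tool_rot: [0.738, 0.675, -0.0, -0.001]
force: [0.5, -0.1, 1.4]
finger_gap: 0.802
gripper_force: 0.0
753 [ 0.5259723  -0.19570109  0.09589985] [ 0.51415731 -0.20464627  0.08606345] [ 0.53764446 -0.18817902  0.09797486]
```

```bash
python3 -m crank '[{"dp":[0.02,-0.04,-0.7],"angular":[0,0,0]},{"dp":[0,0,-0.7],"angular":[0,0,0]},{"dp":[0,0,-0.7],"angular":[0,0,0]},{"dp":[0,0,-0.5],"angular":[0,0,0]},{"dp":[0,0,0],"angular":[0,0,0]},{"dp":[0,0,0],"angular":[0,0,0]}]' 0.2 80
python3 -m crank '[{"dp":[0,0,0],"angular":[0,0,0]},{"dp":[0,0,0],"angular":[0,0,0]},{"dp":[0,0,0],"angular":[0,0,0]},{"dp":[0,0,0],"angular":[0,0,0]},{"dp":[0,0,0],"angular":[0,0,0]},{"dp":[0,0,0],"angular":[0,0,0]}]' 1 80
python3 -m crank '[{"dp":[-0.01,-0.1,0],"angular":[0,0,0]},{"dp":[-0.02,-0.2,0],"angular":[0,0,0]},{"dp":[-0.02,-0.2,0],"angular":[0,0,0]},{"dp":[-0.02,-0.2,0],"angular":[0,0,0]},{"dp":[-0.02,-0.2,0],"angular":[0,0,0]},{"dp":[-0.02,-0.2,0],"angular":[0,0,0]},{"dp":[-0.01,-0.2,0],"angular":[0,0,0]},{"dp":[-0.01,-0.1,0],"angular":[0,0,0]},{"dp":[0,0,0],"angular":[0,0,0]},{"dp":[0,0,0],"angular":[0,0,0]},{"dp":[0,0,0],"angular":[0,0,0]}]'
python3 -c "
from h import *
s=snap('wrist','j');snap('scene','j1');print(s['force'])
w,im=cloud('j');d=load('j')
c=np.linalg.inv(d['P'])@np.array([.51,-.08,.073,1]);p=d['K']@c[:3]
u,v=(p[:2]/p[2]).astype(int);u0=max(0,min(u-100,440));v0=max(0,min(v-75,250));print(u,v,u0,v0)
cv2.imwrite('pics/k.png',cv2.resize(im[v0:v0+150,u0:u0+200],None,fx=4,fy=4,interpolation=2))"
```

```text
t: 11.6
tcp_pos: [0.5273, -0.1968, 0.0802]
tool_rot: [0.738, 0.675, 0.0, 0.001]
force: [-0.3, 0.3, 0.7]
finger_gap: 0.801
gripper_force: 0.0
t: 12.2
tcp_pos: [0.5251, -0.1964, 0.0802]
tool_rot: [0.738, 0.675, -0.001, -0.001]
force: [-4.3, -0.6, 8.4]
finger_gap: 0.271
gripper_force: 78.1
t: 13.3
tcp_pos: [0.5212, -0.2362, 0.0802]
tool_rot: [0.738, 0.675, 0.0, -0.002]
force: [-3.2, 6.8, 8.2]
finger_gap: 0.263
gripper_force: 78.3
[-3.21521019  6.79101864  8.16373316]
238 -136 138 0
```

View pics/k.png

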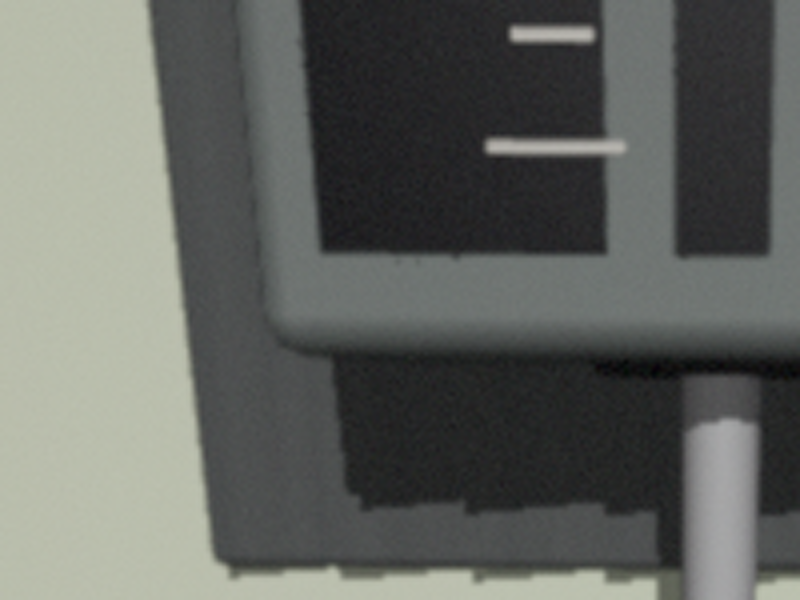

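The wrist view looks past the clip: only the box's near end and the extended rod are in frame. I'll add the remaining 2 mm and check with the fixed cameras.

```bash
python3 -m crank '[{"dp":[-0.01,-0.07,0],"angular":[0,0,0]},{"dp":[0,0,0],"angular":[0,0,0]},{"dp":[0,0,0],"angular":[0,0,0]},{"dp":[0,0,0],"angular":[0,0,0]}]'
python3 -c "
from h import *
s=snap('wrist','l0');snap('scene','l');snap('side','m')
print(s['tcp_pos'],s['force'])
o=[]
for f in 'lm':
    d=load(f);c=np.linalg.inv(d['P'])@np.array([.51,-.09,.073,1]);p=d['K']@c[:3];u,v=(p[:2]/p[2]).astype(int);print(f,u-20,v-20)
    o.append(cv2.resize(d['im'][v-20:v+20,u-20:u+20],None,fx=10,fy=10,interpolation=2))
cv2.imwrite('pics/n.png',np.hstack(o))"
```

```text
t: 13.8
tcp_pos: [0.521, -0.2382, 0.0802]
tool_rot: [0.738, 0.675, 0.0, -0.002]
force: [-2.8, 6.9, 7.9]
finger_gap: 0.27
gripper_force: 78.3
[ 0.52102375 -0.23816804  0.08016952] [-2.76252232  6.89722204  7.86838775]
l 271 149
m 323 169
```

View pics/n.png

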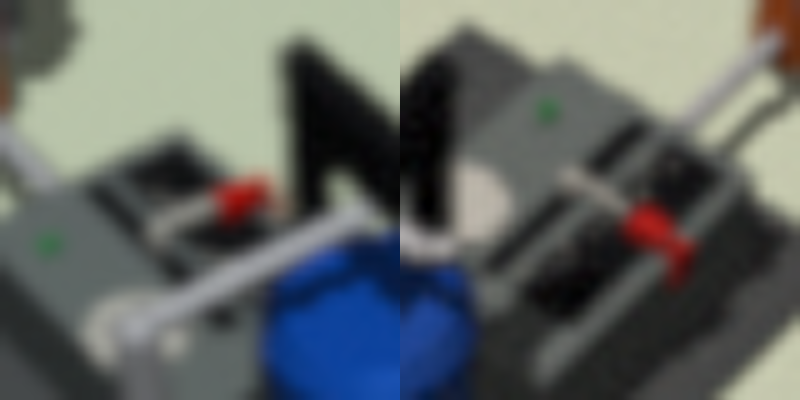

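Both fixed views show the white pointer's line ending at the middle of the red clip: left at (212,207)→(243,198), right at (625,208)→(650,225). The lantern still hangs on the hook, so I'm handing in.

```bash
python3 -c "
from h import *
print(order.sign_off())"
```

```text
the job is handed in; nothing more can be done
None
```

The lantern hangs by its handle on the hook, released, and the gripper is holding the test slide out with the pointer over the red clip, about 1 mm from its middle; the job was handed in at about 14 s.

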